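# Stand the toppled kitchen timer up and turn it back to zero

### The arm

A 6-joint arm with a two-finger parallel gripper is mounted at the origin on a cart in front of the work surface, level with it; the furniture and walls round the work are solid. World frame = base frame: x ahead of the robot, y to its left, z up, the work surface at z = 0. Lengths are in m, angles in rad, forces in N, time in s.
With the tool pointing down it reaches from about 0.25 to 0.8 m from the base axis. Payload 8.5 kg.
Tool frame: the origin (TCP) lies at the very end of the fingers, on their centre line; the grasp point (between the pads) lies 19 mm behind it; z points along the fingers, y is the line along which they close (so a half turn about z gives the same grasp; the last joint's range is limited). The gripper opens to 85 mm and grips with 20 to 120 N. Pads are 22 mm wide; open, the fingers measure 114 mm over their backs; the gripper's body (76 mm by 85 mm) begins 54 mm behind the grasp point. The pads swing forward as they close: fully open they stand 13 mm farther back than shut.
Start: joints at [-1.275, 0.238, -0.013, 1.319, 0, 1.571], TCP at [0.153, -0.502, 0.231] pointing down, gripper open.
Joint ranges: [-2.66, 2.66], [-1.03, 1.9], [-1.14, 1.46], [-1.82, 2.27], [-1.45, 1.34], [-3.14, 3.14]. Speed limits (rad/s): [2.22, 2.22, 2.79, 3.14, 3.14, 3.14].

### API

Orientations are given as a unit quaternion [w, x, y, z].
In Python, from plant import env, eyes gives the robot as it stands.
- The arm moves only by the shell command python3 -m handwheel 'ROWS' [OPENING] [FORCE]. ROWS is JSON, a list of rows, each an object with "linear": the shift along the world's x, y, z in m, a list of three; "rot": the turn, a rotation vector about the world's x, y, z in degrees, a list of three. In form: [{"linear": [x, y, z], "rot": [ax, ay, az]}, ...]. A call has 1 to 12 rows; each row is the pose to reach, as a shift and turn from the pose commanded when the call began; what a row does not reach only later rows make up. A row lasts 1/10 s, in which the tool goes at most 50 mm and 8.59 degrees, less where a joint would pass 70% of its speed; a pose out of reach is approached as far as the arm can. A call with a gripper value outside its range is refused whole. OPENING is the finger opening in m, from 0 to 0.0854, set as the call begins (- or left out, the last holds). The fingers move at their own pace and stop on an object; FORCE is the grip in N (left out, the last holds). Time passes only in rows, so rows that repeat a pose let the fingers close. It gives the time, the measured TCP pose, the force, the opening and the grip force at its end, in the units of the state.
- env.sense(): the state, without advancing time (a new reading comes with each control period).
- eyes.get_image(name): name is "scene" or "top" or "wrist"; returns a dict with "image" (384x512x3 uint8, red, green, blue), "range_z" (384x512 float32, m along the optical axis (not along the pixel's ray), 0 where there is no reading), "vfov" (degrees; the focal length in pixels is half the picture's height over the tangent of half this angle, whatever the lens; pixels are square), "cx", "cy" (the principal point, pixels), "k1" (the pictures are not rectified: a ray, as slopes to the right and down, at radius r is drawn at 1 + k1 r^2 times it, then the intrinsics apply), "R" (3x3) and "t" (3): a world point X has camera coordinates R X + t. Camera axes: x right, y down, z forward; pixel columns grow to the right and rows downward; lengths in m; the calibration is good to about 2 mm. A picture is of the moment at which its call begins.
- env.sign_off(): hands the job in; it is judged then, once.
Trained networks look in the newest picture that a camera, given by its name, has taken for a name from the list of things; names that differ only in an ending like _2 or _b are one class to them, and where a whole thing is asked for, a point or a joint stands for the part that bears it (a point fixed in the world has none). Each returns a list of dicts, best first, with "confidence" (0 to 1); they miss things now and then, are a little off and sometimes report something else, mostly with a low value. They report only what shows in the picture. A call takes as long as a camera call. They do not tell look-alikes from the thing itself.
- eyes.recognise(camera, thing): "bbox" ([left, top, width, height] in pixels, round what is visible of it).
- eyes.spot_point(camera, thing): "centre" ([column, row] in pixels: a listed point, or the origin of a listed thing).
The state is a dict: "time": time; "joint_positions": joint angles; "joint_vel": joint speeds; "joint_torque": joint torques, N m; "tcp_pos": TCP position; "eef_rot": TCP orientation; "contact_force": force on the tool from outside, world axes, zero at the start; "moment": the same for the moment, N m; "opening": finger opening in m; "finger_force": force on a finger pad.
Only numpy, scipy, OpenCV 4.12 (cv2) and the standard library are available. Lean on these libraries where they do the work, as an engineer would, in place of code of your own. Each camera call takes 0.05 s, during which the arm holds its last target. There are 200 camera calls.

### The job

The wind-up kitchen timer has been knocked over on the worktop and still has minutes on it. Tip it up so that it stands on its base on the worktop again, and turn its dial back to zero. Leave the other things standing where they are.

Things in the scene. Friction and masses are not known exactly. Their poses are not given: they have to be found in the camera images.
- timer: Wind-up kitchen timer, 0.22 kg: round base 68 mm in diameter, 24 mm high, minute ticks round its side; on it the dial. Origin: centre of the underside; own z runs from there through the knob. Starts lying on its side, z level within 3 degrees, knob towards the robot, underside away from it, turned up to 60 degrees either way. Centre of gravity 19 mm above the underside.
- timer_dial (a joint): Dial reading, rad, 0.105 a minute; starts at 0.7 to 1.4. Grows counter-clockwise seen from above the knob: turn clockwise to reach 0, where it meets a stop and its light pointer (on knob top and flange) stands at the small dark lug on the base's side (timer's own -x). Turn it slower than 0.5 rad/s, or the base may turn along; stays where it is left.
- timer_knob (a point): Centre of the knob's flat end, 55 mm from the underside. Knob: 42 mm in diameter, 25 mm tall, on a 66 mm flange. A level push only slides the lying timer: press on this end 40 to 50 mm above the worktop and carry the fingertips up and on in an arc about the base's lower edge; past 30 degrees it falls on its base, its centre then 33 mm beyond where its origin lay.
- mug: A white mug standing left of the timer, 92 mm in diameter, 95 mm high, 127 mm over its handle; origin near its middle at the bottom.
- salt: A glass salt shaker with a metal top, 44 mm in diameter, 90 mm high, standing behind and right of the timer; origin at the centre of its bottom.
- pepper: A dark wooden pepper mill, 58 mm in diameter, 170 mm high, standing behind and right of the timer; origin at the centre of its bottom.
There are look-alikes about, which are no part of the job. Leave any orange or turquoise look-alike of the timer alone.

How it is judged:
At the end, for the whole second after the job is handed in: The timer stands upright on its base on the worktop (tilt under 0.1 rad, underside within 10 mm of the worktop), at rest and released, its dial within about a minute mark of zero (under 0.13 rad) (angle between timer's own z axis and vertical below 0.1 rad and height (world z) of timer below 0.01 m and value of joint timer_dial below 0.13 rad and linear speed of timer below 0.02 m/s); the robot touches nothing.
It fails at once if the mug is moved more than 30 mm or tipped (distance of mug from where it was at the start of the episode above 0.03 m or angle between mug's own z axis and vertical above 0.4 rad).
It fails at once if the salt shaker is moved more than 30 mm or tipped (distance of salt from where it was at the start of the episode above 0.03 m or angle between salt's own z axis and vertical above 0.4 rad).
It fails at once if the pepper mill is moved more than 30 mm or tipped (distance of pepper from where it was at the start of the episode above 0.03 m or angle between pepper's own z axis and vertical above 0.4 rad).
It also fails if it takes over 58 s, if anything falls off the work surface, if the arm or the gripper's body presses on something with over 40 N, if the wrist force passes 120 N, or if a joint passes its speed limit or range.

## Working session

There is one attempt and no reset: what is moved stays moved. The work goes in short steps, Python scripts to look and compute and a shell command to move; the robot and the scene stay as the last step left them, time stands still between calls to the robot, and variables do not carry over. Pictures are saved under pics/ and viewed, at most 10 in all, crops included, and the job is handed in when it is done.

```bash
mkdir -p pics; cat > h.py <<'E'
from plant import env, eyes
import numpy as np, cv2
def world(d,u,v,z=None):
    f=d["image"].shape[0]/2/np.tan(np.radians(d["vfov"])/2)
    K=np.array([[f,0,d["cx"]],[0,f,d["cy"]],[0,0,1]])
    p=cv2.undistortPoints(np.array([[[u,v]]],float),K,np.array([d["k1"],0,0,0,0.]))[0,0]
    R=np.array(d["R"]);t=np.array(d["t"])
    z=d["range_z"][int(round(v)),int(round(u))] if z is None else z
    return R.T@(np.array([p[0]*z,p[1]*z,z])-t)
def cloud(d):
    h,w=d["range_z"].shape;f=h/2/np.tan(np.radians(d["vfov"])/2)
    K=np.array([[f,0,d["cx"]],[0,f,d["cy"]],[0,0,1]])
    U,V=np.meshgrid(np.arange(w),np.arange(h))
    p=cv2.undistortPoints(np.stack([U,V],-1).reshape(-1,1,2).astype(float),K,np.array([d["k1"],0,0,0,0.]))[:,0]
    z=d["range_z"].reshape(-1,1)
    X=(np.hstack([p*z,z])-np.array(d["t"]))@np.array(d["R"])
    X[z[:,0]==0]=np.nan
    return X.reshape(h,w,3)
E
python3 - <<'E'
from h import *
ims=[]
for c in ["scene","top"]:
    d=eyes.get_image(c); ims.append(d["image"])
    for n in ["timer","timer_knob","mug","salt","pepper"]:
        for r in eyes.recognise(c,n)[:4]:
            b=r["bbox"];print(c,n,np.round(b),round(r["confidence"],2),world(d,b[0]+b[2]/2,b[1]+b[3]/2).round(3))
    for r in eyes.spot_point(c,"timer_knob"): print(c,"knobpt",r, world(d,*r["centre"]).round(3))
    for r in eyes.spot_point(c,"timer"): print(c,"org",r, world(d,*r["centre"]).round(3))
cv2.imwrite("pics/a.png",cv2.resize(cv2.cvtColor(np.vstack(ims),cv2.COLOR_RGB2BGR),(400,600)))
cv2.imwrite("pics/s.png",cv2.cvtColor(ims[0],cv2.COLOR_RGB2BGR))
cv2.imwrite("pics/t.png",cv2.cvtColor(ims[1],cv2.COLOR_RGB2BGR))
print(env.sense())
E
```

```text
scene timer [269. 183.  22.  26.] 0.68 [0.442 0.053 0.055]
scene timer [259. 219.  24.  32.] 0.64 [0.381 0.171 0.046]
scene timer [298. 165.  22.  27.] 0.6 [ 0.428 -0.067  0.045]
scene timer [223. 210.  26.  27.] 0.56 [0.476 0.191 0.037]
scene timer_knob [258. 224.  27.  19.] 0.94 [0.38  0.167 0.049]
scene timer_knob [221. 207.  25.  21.] 0.87 [0.483 0.193 0.056]
scene timer_knob [300. 169.  18.  14.] 0.52 [ 0.432 -0.07   0.051]
scene timer_knob [278. 188.  11.  18.] 0.48 [0.438 0.045 0.05 ]
scene mug [173. 228.  56.  59.] 0.62 [0.453 0.331 0.058]
scene salt [263. 133.  16.  26.] 0.71 [ 0.61  -0.119  0.05 ]
scene pepper [280. 101.  16.  50.] 0.63 [ 0.61  -0.207  0.083]
scene knobpt {'centre': [233.4, 212.5], 'confidence': 0.78} [0.497 0.178 0.054]
scene knobpt {'centre': [290.0, 193.8], 'confidence': 0.69} [ 0.462 -0.024 -0.003]
scene knobpt {'centre': [310.6, 175.1], 'confidence': 0.62} [ 0.429 -0.073  0.055]
scene knobpt {'centre': [272.3, 223.4], 'confidence': 0.57} [0.396 0.146 0.057]
scene org {'centre': [308.4, 181.9], 'confidence': 0.95} [ 0.427 -0.063  0.037]
scene org {'cent
[... 1444 characters left out ...]
'joint_positions': array([-1.27498962e+00,  2.38181998e-01, -1.35028545e-02,  1.31919851e+00,
        3.12316049e-05,  1.57078591e+00]), 'joint_vel': array([-0.00024219, -0.00048847,  0.00117709,  0.00012857, -0.00012915,
        0.00077313]), 'joint_torque': array([-5.33746497e-04, -5.38516295e+01,  3.46680987e+01,  2.80613545e-03,
       -6.49154885e-06,  1.10512337e-05]), 'tcp_pos': array([ 0.15303949, -0.50215148,  0.23128456]), 'eef_rot': array([-4.53428775e-05,  9.89081455e-01,  1.47369854e-01,  9.03270650e-06]), 'contact_force': array([-0.8974626 ,  0.55108936, -0.3152928 ]), 'moment': array([-0.02698075, -0.00223189, -0.02502903]), 'finger_force': 0.0, 'opening': 0.08543972943770217}
```

View pics/s.png

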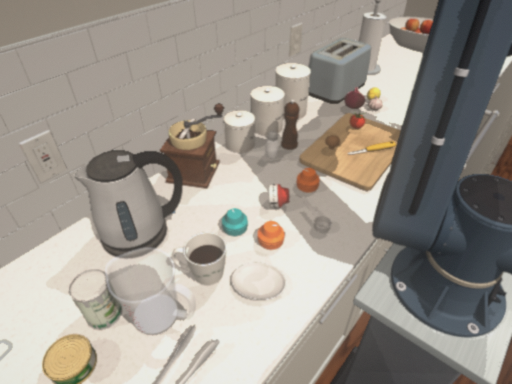

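View pics/t.png

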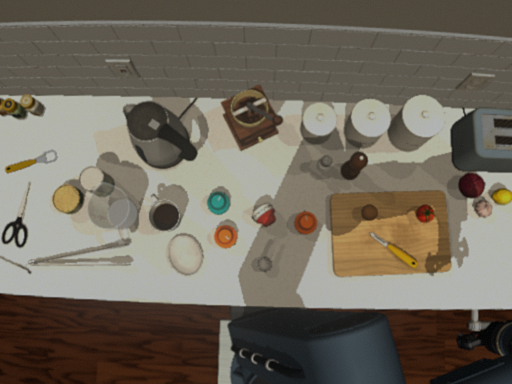

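Candidates: orange, top (226,236); turquoise, top (218,203); orange, top (306,223); and a red/white one lying on its side, top (264,215) and scene (278,194). The lying one fits the description. There's also a small clear glass at top (264,264) to stay clear of.

```bash
python3 - <<'E'
from h import *
o=[]
for c,(u,v) in dict(scene=(280,195),top=(264,215)).items():
    d=eyes.get_image(c); X=cloud(d); im=d["image"]
    o.append(cv2.resize(cv2.cvtColor(im[v-30:v+30,u-30:u+30],cv2.COLOR_RGB2BGR),(400,400),interpolation=cv2.INTER_CUBIC))
    M=np.zeros(X.shape[:2],bool); M[v-20:v+21,u-20:u+21]=1
    M&=(X[...,2]>.012)&(X[...,2]<.09)
    hsv=cv2.cvtColor(im,cv2.COLOR_RGB2HSV)
    red=M&(hsv[...,1]>120)&((hsv[...,0]<6)|(hsv[...,0]>172)); wh=M&(hsv[...,1]<80)
    for n,m in (("red",red),("white",wh)):
        P=X[m]; print(c,n,len(P),np.median(P,0).round(3),P.min(0).round(3),P.max(0).round(3))
cv2.imwrite("pics/c.png",np.hstack(o))
d=eyes.get_image("top");X=cloud(d)
print(X[255:274:3,255:274:3].round(3).tolist())
E
```

```text
scene red 142 [0.441 0.043 0.054] [0.429 0.022 0.031] [0.464 0.062 0.067]
scene white 248 [0.456 0.062 0.052] [0.424 0.014 0.013] [0.487 0.078 0.069]
top red 169 [0.449 0.03  0.056] [0.43  0.009 0.034] [0.476 0.058 0.071]
top white 198 [0.471 0.045 0.058] [0.427 0.003 0.021] [0.499 0.074 0.073]
[[[0.343, 0.061, 0.001], [0.344, 0.052, -0.002], [0.344, 0.043, 0.004], [0.344, 0.034, -0.004], [0.343, 0.026, 0.028], [0.344, 0.017, 0.024], [0.345, 0.007, -0.003]], [[0.335, 0.061, -0.005], [0.335, 0.052, -0.0], [0.334, 0.043, 0.018], [0.335, 0.034, 0.013], [0.336, 0.025, 0.002], [0.335, 0.017, 0.024], [0.336, 0.007, -0.004]], [[0.326, 0.061, -0.004], [0.325, 0.052, 0.028], [0.326, 0.043, 0.001], [0.326, 0.034, 0.002], [0.327, 0.025, -0.004], [0.327, 0.016, 0.005], [0.327, 0.007, -0.002]], [[0.317, 0.06, -0.0], [0.317, 0.051, 0.01], [0.317, 0.042, 0.003], [0.318, 0.034, -0.003], [0.318, 0.025, 0.001], [0.318, 0.016, 0.006], [0.318, 0.007, -0.003]], [[0.308, 0.06, 0.001], [0.308, 0.051, 0.02], [0.308, 0.042, 0.002], [0.309, 0.033, 0.001], [0.309, 0.024, -0.003], [0.309, 0.015, 0.004], [0.309, 0.006, 0.0]], [[0.299, 0.06, -0.002], [0.299, 0.051, -0.002], [0.299, 0.042, 0.019], [0.3, 0.033, 0.007], [0.3, 0.024, 0.006], [0.3, 0.015, -0.002], [0.301, 0.006, 0.001]], [[0.29, 0.059, -0.001], [0.29, 0.051, 0.001], [0.291, 0.042, 0.003], [0.291, 0.033, -0.005], [0.291, 0.024, 0.001], [0.291, 0.015, -0.0], [0.292, 0.006, 0.0]]]
```

View pics/c.png

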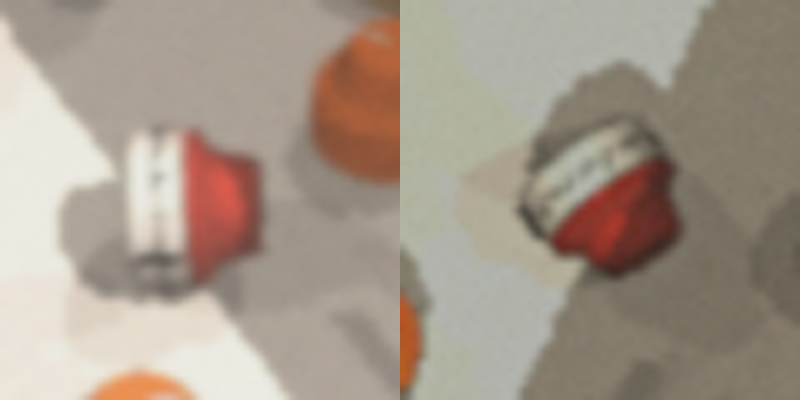

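The crop shows a red dial and white base lying with the knob towards the robot and to its right (-y). Axis direction is about (-0.88,-0.47). That's the timer. Moving in above it for a wrist view.

```bash
python3 -m handwheel '[{"linear":[0.02,0.05,0],"rot":[0,0,1]},{"linear":[0.04,0.09,0],"rot":[0,0,2]},{"linear":[0.06,0.13,0],"rot":[0,0,3]},{"linear":[0.08,0.17,0],"rot":[0,0,4]},{"linear":[0.1,0.21,0],"rot":[0,0,5]},{"linear":[0.12,0.25,0],"rot":[0,0,6]},{"linear":[0.14,0.3,0],"rot":[0,0,7]},{"linear":[0.16,0.34,0],"rot":[0,0,8]},{"linear":[0.18,0.38,0],"rot":[0,0,9]},{"linear":[0.2,0.42,0],"rot":[0,0,10]},{"linear":[0.22,0.46,0],"rot":[0,0,11]},{"linear":[0.23,0.48,0],"rot":[0,0,11]}]' 0 20
python3 - <<'E'
from h import *
d=eyes.get_image("wrist"); im=d["image"];X=cloud(d)
cv2.imwrite("pics/w1.png",cv2.cvtColor(im,cv2.COLOR_RGB2BGR))
hsv=cv2.cvtColor(im,cv2.COLOR_RGB2HSV)
near=(np.hypot(X[...,0]-.46,X[...,1]-.04)<.07)&(X[...,2]>.012)&(X[...,2]<.085)
red=near&(hsv[...,1]>120)&((hsv[...,0]<6)|(hsv[...,0]>172)); wh=near&(hsv[...,1]<80)
for n,m in (("red",red),("wh",wh),("all",near)):
    P=X[m]
    if len(P): print(n,len(P),np.median(P,0).round(3),np.percentile(P,[2,98],axis=0).round(3).tolist())
P=X[near]
for a in range(-20,61,5):
    e=np.array([np.cos(np.radians(a)),np.sin(np.radians(a))]);n=np.array([-e[1],e[0]])
    s=P[:,:2]@e;q=P[:,:2]@n
    print(a,np.percentile(s,[1,99]).round(4),np.ptp(np.percentile(s,[1,99])).round(4),np.percentile(q,[1,99]).round(4),np.ptp(np.percentile(q,[1,99])).round(4))
s=env.sense();print(s["tcp_pos"],s["eef_rot"],s["contact_force"],s["time"])
E
```

```text
time: 2.15
tcp_pos: [0.3841, -0.0194, 0.2315]
eef_rot: [-0.0, 0.97, 0.243, 0.001]
contact_force: [-0.5, -0.4, -0.4]
opening: 0.0002
finger_force: 0.0
red 1283 [0.45  0.029 0.058] [[0.431, 0.009, 0.045], [0.473, 0.056, 0.068]]
wh 1415 [0.471 0.045 0.061] [[0.433, 0.009, 0.035], [0.492, 0.072, 0.068]]
all 2785 [0.46  0.036 0.059] [[0.431, 0.009, 0.038], [0.49, 0.07, 0.068]]
-20 [0.3907 0.4534] 0.0627 [0.1604 0.2243] 0.064
-15 [0.4051 0.4685] 0.0634 [0.1235 0.1879] 0.0644
-10 [0.4163 0.4802] 0.0639 [0.0853 0.1504] 0.065
-5 [0.4241 0.4881] 0.064 [0.0467 0.1118] 0.0651
0 [0.4287 0.4924] 0.0637 [0.0076 0.0721] 0.0645
5 [0.4296 0.493 ] 0.0634 [-0.0324  0.0321] 0.0646
10 [0.4274 0.49  ] 0.0626 [-0.0724 -0.0081] 0.0643
15 [0.4218 0.4834] 0.0616 [-0.1124 -0.0478] 0.0646
20 [0.4131 0.4732] 0.0601 [-0.1522 -0.0868] 0.0654
25 [0.4006 0.4595] 0.0589 [-0.191  -0.1257] 0.0654
30 [0.3853 0.4429] 0.0576 [-0.2288 -0.1633] 0.0655
35 [0.3665 0.4236] 0.0571 [-0.2648 -0.1996] 0.0652
40 [0.3447 0.402 ] 0.0573 [-0.2992 -0.2343] 0.0648
45 [0.3199 0.378 ] 0.058 [-0.3315 -0.267 ] 0.0645
50 [0.2923 0.3516] 0.0593 [-0.3615 -0.2975] 0.064
55 [0.262  0.3229] 0.0608 [-0.389  -0.3256] 0.0634
60 [0.23   0.2921] 0.0621 [-0.4139 -0.3508] 0.0631
[ 0.38507674 -0.01837478  0.23137206] [-5.39484649e-04  9.70052085e-01  2.42895018e-01  8.18948701e-04] [ 0.84438081  0.86497191 -0.33117809] 2.2
```

View pics/w1.png

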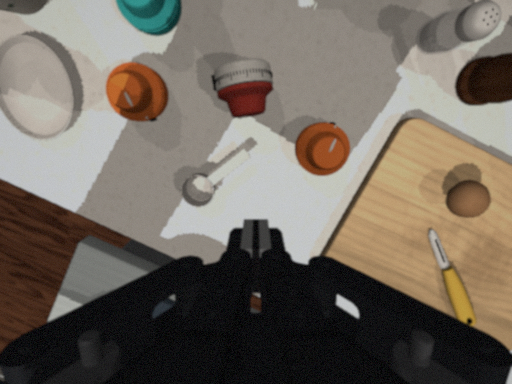

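Wrist view shows the timer at (243,85), two orange and one turquoise look-alike, and a flat measuring spoon at (215,175), which is harmless. Timer: push yaw ≈ 35°, knob end ≈ (0.434, 0.021), origin ≈ (0.479, 0.053). Descending in front of the knob.

```bash
python3 -m handwheel '[{"linear":[0.03,0.025,-0.03],"rot":[0,0,4]},{"linear":[0.032,0.028,-0.075],"rot":[0,0,7]},{"linear":[0.032,0.028,-0.12],"rot":[0,0,7]},{"linear":[0.032,0.028,-0.16],"rot":[0,0,7]},{"linear":[0.032,0.028,-0.18],"rot":[0,0,7]},{"linear":[0.032,0.028,-0.187],"rot":[0,0,7]},{"linear":[0.032,0.028,-0.187],"rot":[0,0,7]},{"linear":[0.032,0.028,-0.187],"rot":[0,0,7]}]'
python3 - <<'E'
from h import *
d=eyes.get_image("wrist"); cv2.imwrite("pics/w2.png",cv2.cvtColor(d["image"],cv2.COLOR_RGB2BGR))
s=env.sense();print(s["tcp_pos"],s["contact_force"],s["time"])
E
```

```text
time: 3.0
tcp_pos: [0.4159, 0.0058, 0.0453]
eef_rot: [0.0, 0.954, 0.3, 0.001]
contact_force: [0.7, -0.5, -0.5]
opening: 0.0
finger_force: 0.0
[0.41612127 0.00579637 0.04549945] [ 0.14735979  0.09199285 -0.26371237] 3.05
```

View pics/w2.png

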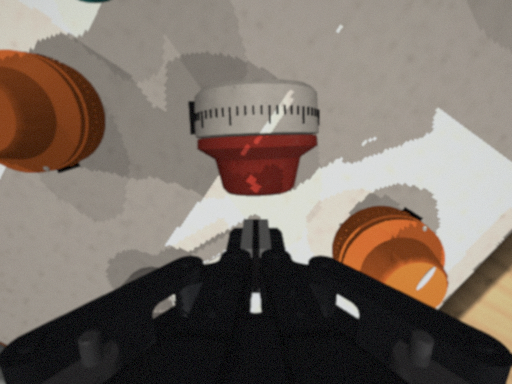

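Fingers are centred on the knob at (257,195), with a gap of about 12 mm. Closing to contact.

```bash
python3 -m handwheel '[{"linear":[0.004,0.003,0],"rot":[0,0,0]},{"linear":[0.007,0.005,0],"rot":[0,0,0]},{"linear":[0.009,0.006,0],"rot":[0,0,0]},{"linear":[0.010,0.007,0],"rot":[0,0,0]},{"linear":[0.010,0.007,0],"rot":[0,0,0]}]'
```

```text
time: 3.55
tcp_pos: [0.4252, 0.013, 0.0443]
eef_rot: [-0.0, 0.954, 0.3, 0.0]
contact_force: [-0.2, -0.3, 0.1]
opening: -0.0002
finger_force: 0.0
```

```bash
python3 -m handwheel '[{"linear":[0.004,0.003,0.003],"rot":[0,0,0]},{"linear":[0.007,0.005,0.007],"rot":[0,0,0]},{"linear":[0.010,0.007,0.011],"rot":[0,0,0]},{"linear":[0.013,0.009,0.014],"rot":[0,0,0]},{"linear":[0.016,0.011,0.016],"rot":[0,0,0]},{"linear":[0.016,0.011,0.016],"rot":[0,0,0]}]'
python3 - <<'E'
from h import *
d=eyes.get_image("wrist"); e=eyes.get_image("scene")
cv2.imwrite("pics/w3.png",cv2.cvtColor(np.hstack([d["image"][60:260,130:380],cv2.resize(e["image"][170:220,245:310],(260,200))]),cv2.COLOR_RGB2BGR))
print(env.sense()["contact_force"])
E
```

```text
time: 4.15
tcp_pos: [0.4418, 0.0241, 0.0606]
eef_rot: [0.0, 0.954, 0.3, 0.0]
contact_force: [-0.3, -0.4, -0.2]
opening: -0.0003
finger_force: 0.2
[-0.49338847 -0.26137285  0.11111759]
```

View pics/w3.png

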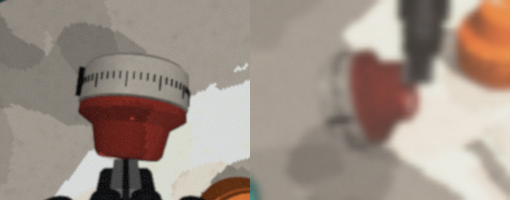

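It is tipping: the fingers bear on the knob's end and the dial is raised. Carrying on along the arc.

```bash
python3 -m handwheel '[{"linear":[0.003,0.002,0.002],"rot":[0,0,0]},{"linear":[0.006,0.004,0.004],"rot":[0,0,0]},{"linear":[0.009,0.006,0.006],"rot":[0,0,0]},{"linear":[0.012,0.008,0.007],"rot":[0,0,0]},{"linear":[0.015,0.010,0.008],"rot":[0,0,0]},{"linear":[0.018,0.012,0.009],"rot":[0,0,0]},{"linear":[0.020,0.014,0.010],"rot":[0,0,0]},{"linear":[0.022,0.016,0.010],"rot":[0,0,0]},{"linear":[0.022,0.016,0.010],"rot":[0,0,0]},{"linear":[0.022,0.016,0.010],"rot":[0,0,0]}]'
python3 - <<'E'
from h import *
d=eyes.get_image("wrist"); e=eyes.get_image("scene")
cv2.imwrite("pics/w4.png",cv2.cvtColor(np.hstack([d["image"][20:260,130:380],cv2.resize(e["image"][170:220,245:310],(312,240))]),cv2.COLOR_RGB2BGR))
E
```

```text
time: 5.25
tcp_pos: [0.4629, 0.0399, 0.0702]
eef_rot: [-0.0, 0.954, 0.3, -0.0]
contact_force: [-0.2, -0.0, 0.1]
opening: -0.0002
finger_force: 0.0
```

View pics/w4.png

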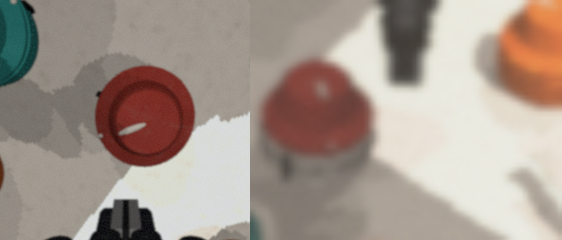

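The timer is standing. The pointer is at left-low (120,133) and the lug at upper left (99,94), so the dial has about 50-60° to turn clockwise. Lifting, opening and locating the centre.

```bash
python3 -m handwheel '[{"linear":[0,0,0.04],"rot":[0,0,0]},{"linear":[0,0,0.08],"rot":[0,0,0]},{"linear":[0,0,0.08],"rot":[0,0,0]},{"linear":[0,0,0.08],"rot":[0,0,0]},{"linear":[0,0,0.08],"rot":[0,0,0]}]' 0.085
cat > m.py <<'E'
from h import *
d=eyes.get_image("wrist"); im=d["image"];X=cloud(d)
hsv=cv2.cvtColor(im,cv2.COLOR_RGB2HSV)
near=(np.hypot(X[...,0]-.506,X[...,1]-.072)<.08)&(X[...,2]>.012)&(X[...,2]<.075)
red=near&(hsv[...,1]>120)&((hsv[...,0]<6)|(hsv[...,0]>172))
def circ(m,n):
    m=m.astype(np.uint8); c=max(cv2.findContours(m,cv2.RETR_EXTERNAL,cv2.CHAIN_APPROX_NONE)[0],key=cv2.contourArea)
    P=np.array([X[v,u] for u,v in c[:,0]]);(x,y),r=cv2.minEnclosingCircle(P[:,:2].astype(np.float32));print(n,len(P),P.mean(0).round(4),"mec",round(x,4),round(y,4),round(r,4))
    return x,y
c=circ(red&(X[...,2]>.024)&(X[...,2]<.045)|red,"red")
k=circ(red&(X[...,2]>.047),"knobtop")
c=k
kz=X[...,2]
r=np.hypot(X[...,0]-c[0],X[...,1]-c[1])
ptr=near&(hsv[...,1]<110)&(hsv[...,2]>110)&(kz>.048)&(r<.021)
P=X[ptr]; print("pointer",len(P),P.mean(0).round(4),np.degrees(np.arctan2(P[:,1].mean()-c[1],P[:,0].mean()-c[0])))
fl=near&(hsv[...,1]<110)&(hsv[...,2]>110)&(kz>.024)&(kz<.045)&(r>.022)&(r<.033)
P=X[fl]; print("flange",len(P),np.degrees(np.arctan2(P[:,1]-c[1],P[:,0]-c[0])).round()[:30])
lug=near&(hsv[...,2]<60)&(r>.030)&(r<.040)&(kz>.01)
P=X[lug]; print("lug",len(P),np.degrees(np.arctan2(P[:,1]-c[1],P[:,0]-c[0])).round()[:40])
s=env.sense();print(s["tcp_pos"],s["joint_positions"].round(3),s["time"])
cv2.imwrite("pics/m%d.png"%int(s["time"]*100),cv2.cvtColor(im,cv2.COLOR_RGB2BGR))
E
python3 m.py; ls pics
```

```text
time: 5.85
tcp_pos: [0.4624, 0.0397, 0.1495]
eef_rot: [-0.0, 0.954, 0.3, -0.001]
contact_force: [0.0, -0.6, -0.4]
opening: 0.0721
finger_force: 0.0
red 197 [0.5109 0.0599 0.0322] mec 0.5107 0.0597 0.033
knobtop 148 [0.5104 0.0596 0.0507] mec 0.5105 0.059 0.022
pointer 83 [0.5032 0.0641 0.0571] 144.887089000835
flange 56 [ 20.  15.  11.  10.   7.   4.  -2.  -6. -11. -13. -19. -25. -26. -28.
 -30. -33. -40. -51. -53. -54. -56. -66. -71. -73. 144. 145. -74. 146.
 147. -76.]
lug 7 [ 97.  96.  98.  98.  97. 100.  99.]
[0.46219832 0.03971442 0.14925948] [ 0.086  0.181 -0.306  1.086  0.     2.617] 5.9
a.png
c.png
m590.png
s.png
t.png
w1.png
w2.png
w3.png
w4.png
```

Centre (0.5106, 0.0594). Pointer at 145° and lug at 98°, so the dial reads about 0.82 rad. Pre-rotating the tool +60° for joint 6 room, then descending over the knob.

```bash
python3 -m handwheel '[{"linear":[0.02,0.01,0],"rot":[0,0,8]},{"linear":[0.048,0.0195,0],"rot":[0,0,16]},{"linear":[0.048,0.0195,0],"rot":[0,0,24]},{"linear":[0.048,0.0195,0],"rot":[0,0,32]},{"linear":[0.048,0.0195,0],"rot":[0,0,40]},{"linear":[0.048,0.0195,-0.01],"rot":[0,0,48]},{"linear":[0.048,0.0195,-0.04],"rot":[0,0,56]},{"linear":[0.048,0.0195,-0.07],"rot":[0,0,60]},{"linear":[0.048,0.0195,-0.1],"rot":[0,0,60]},{"linear":[0.048,0.0195,-0.116],"rot":[0,0,60]},{"linear":[0.048,0.0195,-0.116],"rot":[0,0,60]},{"linear":[0.048,0.0195,-0.116],"rot":[0,0,60]}]' 0.085
python3 -m handwheel '[{"linear":[0,0,0],"rot":[0,0,0]},{"linear":[0,0,0],"rot":[0,0,0]},{"linear":[0,0,0],"rot":[0,0,0]},{"linear":[0,0,0],"rot":[0,0,0]},{"linear":[0,0,0],"rot":[0,0,0]},{"linear":[0,0,0],"rot":[0,0,0]}]' 0.03 20
```

```text
time: 7.1
tcp_pos: [0.5105, 0.0593, 0.0338]
eef_rot: [-0.001, 0.676, 0.737, -0.001]
contact_force: [0.5, 0.6, -0.2]
opening: 0.0849
finger_force: 0.0
time: 7.7
tcp_pos: [0.5115, 0.0594, 0.0351]
eef_rot: [0.0, 0.676, 0.737, 0.0]
contact_force: [-1.5, -0.0, 5.6]
opening: 0.0415
finger_force: 21.4
```

Gripped (41.5 mm). Turning clockwise at 2°/row (0.35 rad/s).

```bash
python3 -m handwheel '[{"linear":[0,0,0],"rot":[0,0,-2]},{"linear":[0,0,0],"rot":[0,0,-4]},{"linear":[0,0,0],"rot":[0,0,-6]},{"linear":[0,0,0],"rot":[0,0,-8]},{"linear":[0,0,0],"rot":[0,0,-10]},{"linear":[0,0,0],"rot":[0,0,-12]},{"linear":[0,0,0],"rot":[0,0,-14]},{"linear":[0,0,0],"rot":[0,0,-16]},{"linear":[0,0,0],"rot":[0,0,-18]},{"linear":[0,0,0],"rot":[0,0,-20]},{"linear":[0,0,0],"rot":[0,0,-22]},{"linear":[0,0,0],"rot":[0,0,-24]}]'
python3 -m handwheel '[{"linear":[0,0,0],"rot":[0,0,-2]},{"linear":[0,0,0],"rot":[0,0,-4]},{"linear":[0,0,0],"rot":[0,0,-6]},{"linear":[0,0,0],"rot":[0,0,-8]},{"linear":[0,0,0],"rot":[0,0,-10]},{"linear":[0,0,0],"rot":[0,0,-12]},{"linear":[0,0,0],"rot":[0,0,-14]},{"linear":[0,0,0],"rot":[0,0,-16]},{"linear":[0,0,0],"rot":[0,0,-18]},{"linear":[0,0,0],"rot":[0,0,-20]},{"linear":[0,0,0],"rot":[0,0,-22]},{"linear":[0,0,0],"rot":[0,0,-24]}]'
python3 -c "
from h import *
s=env.sense();print(s['moment'],s['contact_force'],s['joint_positions'])"
```

```text
time: 8.9
tcp_pos: [0.5119, 0.0594, 0.0351]
eef_rot: [0.001, 0.815, 0.58, 0.001]
contact_force: [-0.0, -0.9, 3.5]
opening: 0.0416
finger_force: 21.3
time: 10.1
tcp_pos: [0.5122, 0.0592, 0.0351]
eef_rot: [0.001, 0.918, 0.398, 0.001]
contact_force: [0.2, -0.6, 3.9]
opening: 0.0418
finger_force: 21.2
[-0.14171277 -0.30355936 -0.00591891] [ 0.22032808 -0.60465034  3.88184128] [ 1.15391736e-01  3.66553850e-01 -3.73653731e-01  8.28116771e-01
 -5.55749461e-04  2.43920659e+00]
```

Turn 3° more to the stop, then open, lift and check.

```bash
python3 -m handwheel '[{"linear":[0,0,0],"rot":[0,0,-1.5]},{"linear":[0,0,0],"rot":[0,0,-3]},{"linear":[0,0,0],"rot":[0,0,-3]}]'
python3 -m handwheel '[{"linear":[0,0,0],"rot":[0,0,0]},{"linear":[0,0,0],"rot":[0,0,0]},{"linear":[0,0,0],"rot":[0,0,0]},{"linear":[0,0,0],"rot":[0,0,0]},{"linear":[0,0,0],"rot":[0,0,0]},{"linear":[0,0,0.03],"rot":[0,0,0]},{"linear":[-0.01,-0.01,0.07],"rot":[0,0,0]},{"linear":[-0.05,-0.02,0.11],"rot":[0,0,0]},{"linear":[-0.05,-0.02,0.11],"rot":[0,0,0]},{"linear":[-0.05,-0.02,0.11],"rot":[0,0,0]}]' 0.085
python3 m.py; python3 - <<'E'
import cv2,glob
f=max(glob.glob("pics/m*.png"),key=lambda s:int(s[6:-4]));cv2.imwrite("pics/fin.png",cv2.resize(cv2.imread(f)[:250,100:400],None,fx=2,fy=2))
E
```

```text
time: 10.4
tcp_pos: [0.512, 0.0594, 0.0351]
eef_rot: [0.0, 0.928, 0.374, 0.001]
contact_force: [0.7, -1.0, 6.9]
opening: 0.0417
finger_force: 21.4
time: 11.4
tcp_pos: [0.4611, 0.0392, 0.1454]
eef_rot: [0.0, 0.927, 0.374, 0.001]
contact_force: [0.0, 0.2, -0.6]
opening: 0.0852
finger_force: 0.0
red 204 [0.5105 0.0605 0.0323] mec 0.5104 0.0596 0.0327
knobtop 144 [0.5103 0.06   0.0508] mec 0.5103 0.0595 0.0222
pointer 78 [0.5098 0.0691 0.0571] 92.96797020061962
flange 36 [  21.   18.  -14.  -16.  -62.  -72.  -76.  -78.  -82.  -84.  -86.  -89.
  -91.  -93.  -96.  -99.  -98. -101. -105. -104. -109. -107. -113. -111.
 -116. -123. -122. -144. -142. -140.]
lug 5 [94. 93. 95. 94. 96.]
[0.46141763 0.03936865 0.14434817] [ 0.085  0.181 -0.32   1.069  0.     2.46 ] 11.45
```

View pics/fin.png

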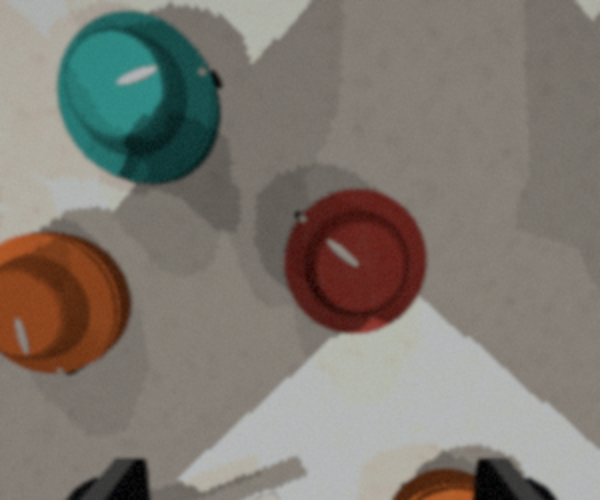

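The timer stands upright, its pointer at (343,252) and flange mark at (303,217) in line with the dark lug (300,215). It is at the zero stop, and the robot is clear of everything.

```bash
python3 -c "
from plant import env
print(env.sign_off())"
```

```text
the job is handed in; nothing more can be done
None
```

The timer is back upright on its base with its dial at the zero stop, the robot never touched anything else in the scene, and the job was handed in at about 11.5 s; `env.sign_off()` returned no verdict.

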